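Unstack the kitchen canisters onto their coasters

TASK

Take the two stacks of stoneware apart and stand each canister and each pot upright in the middle of the coaster of its own colour, setting it down gently. Leave the pepper mill and the white bottle where they stand.

Things in the scene. Friction and masses are not known exactly. Their poses are not given: they have to be found in the camera images.
- orange_canister: wide round stoneware canister with a flat closed lid, all orange with a thin white line near the top; 64 mm across, 70 mm high, 0.24 to 0.46 kg; origin at the centre of its underside, z up along its axis. At the start it stands on the counter and carries one of the two small pots, roughly centred
- black_canister: wide round stoneware canister with a flat closed lid, all black with a thin white line near the top; 64 mm across, 70 mm high, 0.24 to 0.46 kg; origin at the centre of its underside, z up along its axis. At the start it stands on the counter and carries one of the two small pots, roughly centred
- blue_pot: small round stoneware pot, all blue with a thin white line near the top; body 42 mm across and 48 mm high, with a 14 mm wide knob on top reaching to 58 mm (lid and knob do not come off); 0.1 to 0.2 kg; origin at the centre of its underside, z up along its axis. At the start it stands loose on the lid of one of the wide canisters, either one
- green_pot: small round stoneware pot, all green with a thin white line near the top; body 42 mm across and 48 mm high, with a 14 mm wide knob on top reaching to 58 mm (lid and knob do not come off); 0.1 to 0.2 kg; origin at the centre of its underside, z up along its axis. At the start it stands loose on the lid of one of the wide canisters, either one
- orange_coaster: flat round coaster, orange with a thin white ring near its edge, 92 mm across, 5 mm thick, fixed to the counter; origin at the centre of its underside, on the counter (z up; its top is 5 mm above the origin)
- black_coaster: flat round coaster, black with a thin white ring near its edge, 92 mm across, 5 mm thick, fixed to the counter; origin at the centre of its underside, on the counter (z up; its top is 5 mm above the origin)
- blue_coaster: flat round coaster, blue with a thin white ring near its edge, 92 mm across, 5 mm thick, fixed to the counter; origin at the centre of its underside, on the counter (z up; its top is 5 mm above the origin)
- green_coaster: flat round coaster, green with a thin white ring near its edge, 92 mm across, 5 mm thick, fixed to the counter; origin at the centre of its underside, on the counter (z up; its top is 5 mm above the origin)
- pepper_mill: reddish-brown wooden pepper mill standing loose, at most 54 mm across, 130 mm high; origin at the centre of its underside; to be left alone
- white_bottle: white ceramic oil bottle with a steel cap standing loose, 54 mm across, 150 mm high; origin at the centre of its underside; to be left alone
Things that resemble listed ones, but are neither listed nor needed, are in the scene too. Of the things like the black_coaster, leave any that is turquoise; of the rest the larger one is meant. Leave any pink look-alike of the black_canister alone.

How it is judged:
By the outcome, as a careful person would: the job done as asked, in the order asked, and still so for the second after the job is handed in, with the robot touching nothing.
It also fails if it takes over 131 s, if anything falls off the work surface, if the arm or the gripper's body presses on something with over 40 N, if the wrist force passes 120 N, or if a joint passes its speed limit or range.

ROBOT

A 7-joint arm with a two-finger parallel gripper is mounted at the origin on the work surface. World frame = base frame: x ahead of the robot, y to its left, z up, the work surface at z = 0. Lengths are in m, angles in rad, forces in N, time in s.
With the tool pointing down it reaches from about 0.4 to 0.85 m from the base axis. Payload 10.4 kg.
Tool frame: the origin (TCP) lies at the very end of the fingers, on their centre line; the grasp point (between the pads) lies 19 mm behind it (manip.tcp_to_grasp is the distance from the TCP to the grasp point, in m); x points along the fingers, y is the direction in which the jaws open and shut, and the axes are right-handed (so a half turn about x gives the same grasp; the last joint's range is limited). The gripper opens to 85 mm and grips with 20 to 120 N. Pads are 22 mm wide; open, the fingers measure 114 mm over their backs; the gripper's body (76 mm by 85 mm) begins 54 mm behind the grasp point. The pads swing forward as they close: fully open they stand 13 mm farther back than shut.
Start: joints at [-1.296, 0.332, -0.065, 1.46, 0.022, 1.35, -0.088], TCP at [0.183, 0.598, 0.231] pointing down, gripper open.
Joint ranges: [-2.6, 2.6], [-0.5, 2.12], [-1.47, 1.34], [0.16, 2.42], [-1.27, 4.41], [0.06, 2.06], [-2.6, 2.6]. Speed limits (rad/s): [2.22, 2.22, 2.79, 2.79, 3.14, 3.14, 3.14].

INTERFACE

Orientations are given as a unit quaternion [x, y, z, w].
In Python, from workcell import manip, cams, hand_in gives the robot as it stands.
- The arm moves only by the shell command python3 -m handwheel 'ROWS' [FORCE]. ROWS is text: rows parted by semicolons, each of 7 numbers parted by spaces: the shift along the tool's x, y, z in mm, then the turn, a rotation vector about the tool's x, y, z in rad, then the finger opening in mm, from 0 to 85.4. A call has 1 to 8 rows; each row shifts and turns the commanded pose from where the row before left it, along the tool's axes as they then stand; what a row does not reach is not made up. A row lasts 1/10 s, in which the tool goes at most 50 mm and 8.59 degrees, less where a joint would pass 70% of its speed; a pose out of reach is approached as far as the arm can. A call with a gripper value outside its range is refused whole. The fingers move at their own pace and stop on an object; FORCE is the grip in N (left out, the last holds). Time passes only in rows, so rows that do not move let the fingers close. It gives the time, the measured TCP pose, the force and the opening at its end, in the units of the state.
- manip.get_obs(): the state, without advancing time (a new reading comes with each control period).
- cams.camera(name): name is "scene" or "side" or "wrist"; returns a dict with "color" (384x512x3 uint8, blue, green, red), "depth" (384x512 float32, m along the optical axis (not along the pixel's ray), 0 where there is no reading), "camera_matrix" (3x3 intrinsics, pixels), "origin" and "attitude" of the camera in the world; the wrist camera has in their place "T_tool_cam" (4x4, takes a point from camera to tool coordinates, whose origin is the TCP and whose axes are the tool frame's). Camera axes: x right, y down, z forward; pixel columns grow to the right and rows downward; lengths in m; the calibration is good to about 2 mm. A picture is of the moment at which its call begins: read the wrist's pose just before it.
- hand_in(): hands the job in, once; it reports no verdict.
Trained networks look in the newest picture that a camera, given by its name, has taken for a name from the list of things; names that differ only in an ending like _2 or _b are one class to them, and where a whole thing is asked for, a point or a joint stands for the part that bears it (a point fixed in the world has none). Each returns a list of dicts, best first, with "conf" (0 to 1); they miss things now and then, are a little off and sometimes report something else, mostly with a low value. They report only what shows in the picture. A call takes as long as a camera call. They do not tell look-alikes from the thing itself.
- cams.recognise(camera, thing): "box" ([left, top, width, height] in pixels, round what is visible of it).
- cams.outline_of(camera, thing): "region" (384x512 bool, what is visible of it) and "box" ([left, top, width, height] in pixels, round what is visible of it).
The state is a dict: "clock": time; "joint_pos": joint angles; "joint_velocities": joint speeds; "tau": joint torques, N m; "position": TCP position; "ee_rot": TCP orientation; "ft_force": force on the tool from outside, world axes, zero at the start; "torque": the same for the moment, N m; "grip_width": opening from 0.0 (shut) to 1.0 (fully open).
Only numpy, scipy, OpenCV 4.12 (cv2) and the standard library are available. Lean on these libraries where they do the work, as an engineer would, in place of code of your own. Each camera call takes 0.05 s, during which the arm holds its last target.

## Working session

There is one attempt and no reset: what is moved stays moved. The work goes in short steps, Python scripts to look and compute and a shell command to move; the robot and the scene stay as the last step left them, time stands still between calls to the robot, and variables do not carry over. Pictures are saved under pics/ and viewed, and the job is handed in when it is done.

```bash
ls; mkdir -p pics
python3 - <<'E'
from workcell import manip, cams
import cv2,numpy as np
print(manip.get_obs(), manip.tcp_to_grasp)
for n in ["scene","side","wrist"]:
    c=cams.camera(n); cv2.imwrite(f"pics/{n}0.png",c["color"]); np.savez(f"pics/{n}0.npz",**c)
    print(n,{k:v for k,v in c.items() if k not in("color","depth")})
E
```

```text
pics
{'clock': 0.0, 'joint_pos': array([-1.29561772,  0.33289854, -0.06470401,  1.46094961,  0.02160015,
        1.34990072, -0.08850256]), 'joint_velocities': array([-0.00020275,  0.00053046, -0.00199083,  0.00094254, -0.00091853,
       -0.00060311, -0.00045828]), 'tau': array([-4.10475222e-04, -6.25444365e+01,  4.86177730e-02, -3.91607666e+01,
        1.60815421e-02,  9.59867612e-03, -8.18061096e-06]), 'position': array([0.18326485, 0.5971291 , 0.23049533]), 'ee_rot': array([ 0.10437056,  0.69933794, -0.10539788,  0.69923138]), 'ft_force': array([-1.05736458,  0.20910564, -0.26988606]), 'torque': array([ 0.0334387 , -0.0325879 , -0.01335386]), 'grip_width': 0.9967201933341269} 0.0187
scene {'camera_matrix': array([[356.55867968,   0.        , 255.01777689],
       [  0.        , 356.55867968, 194.15093644],
       [  0.        ,   0.        ,   1.        ]]), 'origin': array([1.01588489, 0.12607311, 0.80826674]), 'attitude': array([ 0.6360816 ,  0.72703461, -0.1966209 , -0.16781268])}
side {'camera_matrix': array([[469.74958947,   0.        , 246.62988014],
       [  0.        , 469.74958947, 185.10069801],
       [  0.        ,   0.        ,   1.        ]]), 'origin': array([ 0.03293938, -0.74676203,  0.76365433]), 'attitude': array([ 0.83873226, -0.28355227,  0.13818099, -0.44388323])}
wrist {'camera_matrix': array([[291.59210022,   0.        , 257.82548494],
       [  0.        , 291.59210022, 194.62193866],
       [  0.        ,   0.        ,   1.        ]]), 'T_tool_cam': array([[-6.74462357e-04, -2.81667913e-01,  9.59511715e-01,
        -1.42483289e-01],
       [ 9.99999361e-01, -1.06093779e-03,  3.91480153e-04,
        -7.90600260e-04],
       [ 9.07714840e-04,  9.59511366e-01,  2.81668448e-01,
        -7.15077807e-02],
       [ 0.00000000e+00,  0.00000000e+00,  0.00000000e+00,
         1.00000000e+00]])}
```

View pics/scene0.png

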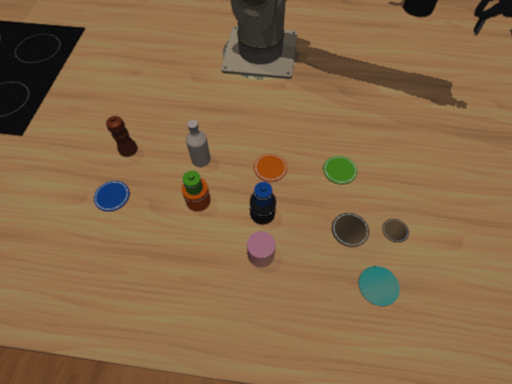

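View pics/side0.png

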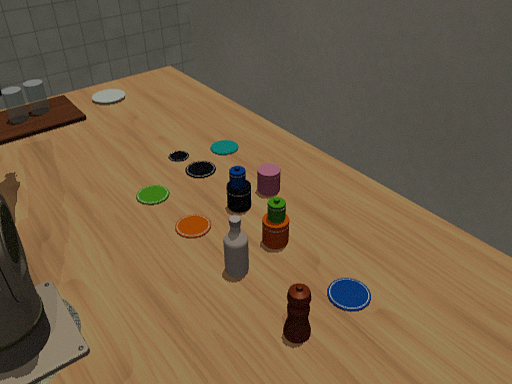

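View pics/wrist0.png

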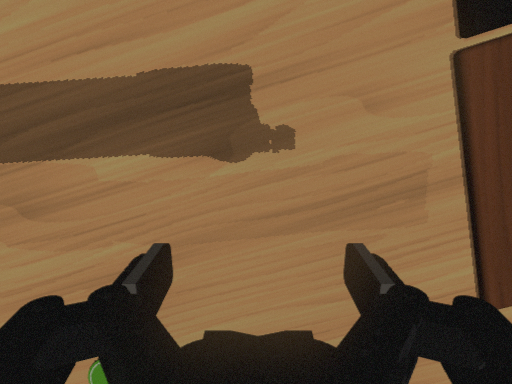

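The scene picture shows the green pot on the orange canister at about (196,190) and the blue pot on the black canister at about (263,203). The pink look-alike is at (261,249). There are three candidates for the black coaster: large black at (350,229), small black at (395,230) and turquoise at (379,286). The large black one fits, because turquoise is excluded and the larger of the rest is meant. Next I'll measure and make the confirming crop.

```bash
cat > h.py <<'E'
import numpy as np,cv2
from scipy.spatial.transform import Rotation as R
def cloud(c,pose=None):
    K=c["camera_matrix"];d=c["depth"]
    v,u=np.mgrid[0:384,0:512]
    p=np.stack([(u-K[0,2])/K[0,0]*d,(v-K[1,2])/K[1,1]*d,d],-1)
    if "T_tool_cam" in c:
        T=c["T_tool_cam"];p=p@T[:3,:3].T+T[:3,3]
        return p@R.from_quat(pose[1]).as_matrix().T+pose[0]
    return p@R.from_quat(c["attitude"]).as_matrix().T+c["origin"]
def circ(p):
    A=np.c_[2*p[:,:2],np.ones(len(p))];s=np.linalg.lstsq(A,(p[:,:2]**2).sum(1),rcond=None)[0]
    return s[:2],np.sqrt(s[2]+s[0]**2+s[1]**2)
E
python3 - <<'E'
from h import *
from workcell import cams
for n in ["scene","side"]:
    c=np.load(f"pics/{n}0.npz"); P=cloud({k:c[k] for k in c.files})
    print(n,'table z',np.median(P[300,100:150,2] if n=="scene" else P[150:160,300:320,2]), )
    for t in ["orange_canister","black_canister","blue_pot","green_pot","orange_coaster","black_coaster","blue_coaster","green_coaster","pepper_mill","white_bottle"]:
        for r in cams.outline_of(n,t)[:4]:
            m=r["region"]&(c["depth"]>0); p=P[m]; 
            if len(p)<10: continue
            z=p[:,2]; zt=np.percentile(z,97)
            # ellipse/hull circle on outline
            if "coaster" in t: q=p; 
            else: q=p[(z>zt-.006)]
            cc=cv2.minEnclosingCircle(q[:,:2].astype(np.float32)*1000)
            print(t,round(r["conf"],2),r["box"],'n',len(p),'z',np.percentile(z,[3,50,97]).round(3),'encl',np.round(cc[0],1),round(cc[1],1),'mean',q[:,:2].mean(0).round(4), 'bbox',p[:,:2].min(0).round(3),p[:,:2].max(0).round(3))
a=cv2.imread("pics/scene0.png")[110:310,170:420]; cv2.imwrite("pics/crop0.png",cv2.resize(a,None,fx=3,fy=3,interpolation=cv2.INTER_CUBIC))
E
```

```text
scene table z -0.000426226688075626
orange_canister 0.73 [182.5, 179.4, 30.8, 31.7] n 467 z [0.01  0.057 0.071] encl [596.7 -82.4] 31.6 mean [ 0.6072 -0.0761] bbox [ 0.537 -0.114] [ 0.629 -0.051]
black_canister 0.71 [251.7, 194.3, 23.5, 30.1] n 527 z [0.007 0.061 0.071] encl [612.3  86. ] 31.5 mean [0.6232 0.0865] bbox [0.559 0.053] [0.643 0.117]
black_canister 0.68 [256.3, 184.3, 15.5, 22.3] n 387 z [0.076 0.116 0.128] encl [607.6  85.3] 7.1 mean [0.6084 0.0855] bbox [0.586 0.066] [0.629 0.106]
black_canister 0.63 [249.6, 231.7, 26.8, 37.5] n 892 z [0.    0.069 0.072] encl [719.7  95.1] 32.2 mean [0.7207 0.0954] bbox [0.655 0.057] [0.752 0.127]
blue_pot 0.91 [254.6, 184.8, 19.8, 22.9] n 390 z [0.076 0.116 0.128] encl [607.6  85.3] 7.1 mean [0.6084 0.0855] bbox [0.519 0.066] [0.629 0.106]
green_pot 0.82 [181.2, 167.9, 24.2, 27.5] n 394 z [0.074 0.116 0.127] encl [598.8 -82.2] 6.9 mean [ 0.5998 -0.0819] bbox [ 0.5  -0.12] [ 0.621 -0.061]
orange_coaster 0.59 [252.2, 152.3, 36.8, 29.5] n 756 z [0.002 0.005 0.008] encl [467.8  87.9] 47.3 mean [0.4697 0.0895] bbox [0.422 0.044] [0.515 0.1
[... 2755 characters left out ...]
608.3 -315.1] 47.2 mean [ 0.606  -0.3163] bbox [ 0.561 -0.359] [ 0.652 -0.269]
blue_coaster 0.17 [136.1, 185.4, 31.3, 18.7] n 518 z [-0.     0.004  0.007] encl [454.4 276.8] 54.3 mean [0.4472 0.2723] bbox [0.402 0.225] [0.497 0.323]
green_coaster 0.79 [138.9, 186.0, 27.6, 18.0] n 462 z [0.001 0.004 0.007] encl [447.7 275.2] 50.3 mean [0.4457 0.2712] bbox [0.403 0.225] [0.49  0.325]
pepper_mill 0.92 [282.5, 283.3, 30.5, 61.2] n 1281 z [0.006 0.07  0.123] encl [ 453.6 -321. ] 18.5 mean [ 0.4523 -0.3222] bbox [ 0.428 -0.346] [ 0.523 -0.276]
white_bottle 0.9 [220.9, 214.2, 27.2, 64.1] n 1189 z [0.008 0.078 0.148] encl [ 463.2 -108.3] 13.9 mean [ 0.4614 -0.1101] bbox [ 0.435 -0.137] [0.571 0.063]
```

View pics/crop0.png

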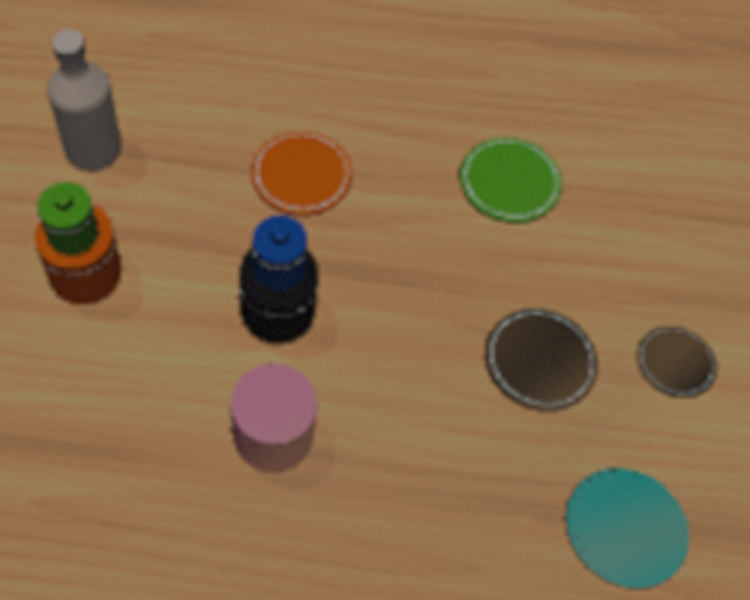

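The crop confirms the large black coaster at crop (541,358), which is the larger of the two black ones. The pink canister is a separate object in front of the black stack. Next I'll work out the tool axes and the move to hover over the green pot.

```bash
cat >> h.py <<'E'
def plan(o,tgt,yaw=None):
    """shift (mm, tool axes after turn) and turn to get to tgt with tool x down, tool y at angle yaw (deg, world)"""
    M=R.from_quat(o["ee_rot"]).as_matrix()
    if yaw is None: yaw=np.degrees(np.arctan2(M[1,1],M[0,1]))
    a=np.radians(yaw); x=np.array([0,0,-1.]);y=np.array([np.cos(a),np.sin(a),0]);G=np.c_[x,y,np.cross(x,y)]
    rv=R.from_matrix(M.T@G).as_rotvec(); d=(np.array(tgt)-o["position"])*1000
    print("t",round(float(o["clock"]),2),"pos",np.round(o["position"],4),"yaw_y",np.degrees(np.arctan2(M[1,1],M[0,1])).round(2),"F",np.round(o["ft_force"],1),"w",round(o["grip_width"]*85.4,1))
    print(" turn rv(tool)",rv.round(4)," shift current axes",(M.T@d).round(1)," shift in goal axes",(G.T@d).round(1))
E
python3 - <<'E'
from h import *
from workcell import manip
o=manip.get_obs(); print(R.from_quat(o["ee_rot"]).as_matrix().round(3))
plan(o,[.597,-.085,.26],90); plan(o,[.597,-.085,.26],-90)
E
```

```text
[[ 0.     0.293  0.956]
 [ 0.     0.956 -0.293]
 [-1.     0.    -0.   ]]
t 1.15 pos [0.1834 0.5975 0.2313] yaw_y 72.94 F [ 0.5 -0.4 -0.3] w 85.3
 turn rv(tool) [-0.2978 -0.     -0.    ]  shift current axes [ -28.7 -531.1  595.7]  shift in goal axes [ -28.7 -682.5  413.6]
t 1.15 pos [0.1834 0.5975 0.2313] yaw_y 72.94 F [ 0.5 -0.4 -0.3] w 85.3
 turn rv(tool) [ 2.8438e+00 -1.0000e-04  0.0000e+00]  shift current axes [ -28.7 -531.1  595.7]  shift in goal axes [ -28.7  682.5 -413.6]
```

```bash
python3 -m handwheel '0 -20 20 -0.149 0 0 85; 0 -20 20 -0.149 0 0 85; -5 -34 34 0 0 0 85; -5 -34 34 0 0 0 85; -5 -34 34 0 0 0 85; -5 -34 34 0 0 0 85; -5 -34 34 0 0 0 85; -5 -34 34 0 0 0 85' && python3 -m handwheel '0 -34 34 0 0 0 85; 0 -34 34 0 0 0 85; 0 -20 20 0 0 0 85; 0 0 0 0 0 0 85; 0 0 0 0 0 0 85'
python3 - <<'E'
from h import *
from workcell import manip,cams
o=manip.get_obs(); plan(o,[.597,-.085,.26],90)
c=cams.camera("wrist"); cv2.imwrite("pics/w1.png",c["color"]); np.savez("pics/w1.npz",pos=o["position"],q=o["ee_rot"],**c)
E
```

```text
clock: 1.95
position: [0.4186, 0.3442, 0.2618]
ee_rot: [0.0, 0.707, 0.0, 0.707]
ft_force: [0.1, 0.9, 0.3]
grip_width: 0.995
clock: 2.45
position: [0.5056, 0.2577, 0.2612]
ee_rot: [0.0, 0.707, -0.0, 0.707]
ft_force: [-0.3, -0.2, 0.2]
grip_width: 0.993
t 2.45 pos [0.5056 0.2577 0.2612] yaw_y 89.95 F [-0.3 -0.2  0.2] w 84.8
 turn rv(tool) [-0.0008 -0.0002 -0.0002]  shift current axes [   1.1 -342.6   91.7]  shift in goal axes [   1.2 -342.7   91.4]
```

View pics/w1.png

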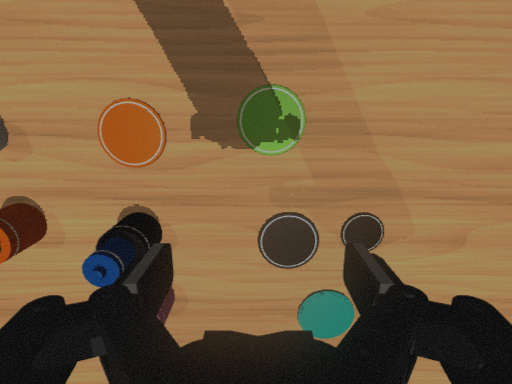

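The wrist view shows the orange coaster at (132,132), green at (272,119), large black at (289,240), small black at (362,231) and turquoise at (326,313). I'll project these onto the z=5 mm plane to get precise centres.

```bash
cat >> h.py <<'E'
def pix2plane(c,pos,q,uv,z):
    K=c["camera_matrix"];uv=np.asarray(uv,float)
    r=np.c_[(uv[:,0]-K[0,2])/K[0,0],(uv[:,1]-K[1,2])/K[1,1],np.ones(len(uv))]
    if "T_tool_cam" in c:
        M=R.from_quat(q).as_matrix();T=c["T_tool_cam"];r=r@(M@T[:3,:3]).T;o=M@T[:3,3]+pos
    else: r=r@R.from_quat(c["attitude"]).as_matrix().T;o=c["origin"]
    return o+r*((z-o[2])/r[:,2])[:,None]
def contour_circle(c,pos,q,mask,z):
    ct=max(cv2.findContours(mask.astype(np.uint8),cv2.RETR_EXTERNAL,cv2.CHAIN_APPROX_NONE)[0],key=cv2.contourArea)[:,0]
    p=pix2plane(c,pos,q,ct,z); s,r=circ(p[:,:2])
    for _ in range(3):
        e=np.abs(np.linalg.norm(p[:,:2]-s,axis=1)-r); s,r=circ(p[e<=np.percentile(e,85)][:,:2])
    return s,r,np.median(e)
def ring_mask(c,uv,rad,name):
    a=cv2.cvtColor(c["color"],cv2.COLOR_BGR2HSV); h,s,v=[a[...,i].astype(int) for i in range(3)]
    m={"green":(h>40)&(h<85)&(s>90),"orange":(h<14)&(s>185),"blue":(h>98)&(h<128)&(s>110),"black":(s<110)&(v<110)}[name]
    k=np.zeros(m.shape,np.uint8);cv2.circle(k,tuple(int(x) for x in uv),rad,1,-1)
    m=(m&(k>0)).astype(np.uint8)
    return cv2.morphologyEx(m,cv2.MORPH_CLOSE,np.ones((7,7)))
E
python3 - <<'E'
from h import *
c=dict(np.load("pics/w1.npz")); P=cloud(c,(c["pos"],c["q"]))
for n,uv in [("orange",(132,132)),("green",(272,119)),("black",(289,240))]:
    m=ring_mask(c,uv,42,n)
    print(n,m.sum(),*contour_circle(c,c["pos"],c["q"],m,.005), 'depth z',np.median(P[m>0][:,2]).round(4), 'depth mean', np.median(P[m>0],0).round(4))
for n in ["scene","side"]:
    d=dict(np.load(f"pics/{n}0.npz"))
    for k,uv in ([("orange",(270,167)),("green",(340,170)),("black",(350,229)),("blue",(112,195))] if n=="scene" else [("orange",(193,226)),("green",(153,195)),("black",(200,169)),("blue",(349,294))]):
        m=ring_mask(d,uv,24,k); print(n,k,*contour_circle(d,0,0,m,.005))
E
```

```text
orange 3675 [0.46521626 0.08754817] 0.04481456577469485 0.000328955505182766 depth z 0.0052 depth mean [0.4632 0.0878 0.0052]
green 3729 [0.44849432 0.27463885] 0.04440224101094988 0.00027228514313301644 depth z 0.0053 depth mean [0.4466 0.2745 0.0053]
black 2613 [0.6229947 0.3023678] 0.04429319372014746 0.00036929385202561643 depth z 0.0055 depth mean [0.6214 0.3021 0.0055]
scene orange [0.47091901 0.08765564] 0.03980739442548226 0.0010902122420908752
scene green [0.45057586 0.2755115 ] 0.043836842686020436 0.0006319341620135074
scene black [0.62506521 0.30334292] 0.044051053661983926 0.00048193365007370703
scene blue [ 0.61115394 -0.31017061] 0.04212725361089659 0.0009127362340919029
side orange [0.46282957 0.08280363] 0.043830622459640964 0.0009004432283186009
side green [0.44687957 0.27109608] 0.044127256256262466 0.001022262632430375
side black [0.6166854  0.32144595] 0.05449129129017058 0.011378725151940508
side blue [ 0.60635655 -0.31520286] 0.0443050597672803 0.0005763492029428954
```

```bash
python3 -m handwheel '0 -43 8 0 0 0 85; 0 -43 8 0 0 0 85; 0 -43 8 0 0 0 85; 0 -43 8 0 0 0 85; 0 -43 8 0 0 0 85; 0 -43 8 0 0 0 85; 0 -43 8 0 0 0 85; 0 -41 8 0 0 0 85' && python3 -m handwheel '0 0 0 0 0 0 85; 0 0 0 0 0 0 85'
python3 - <<'E'
from h import *
from workcell import manip,cams
o=manip.get_obs(); plan(o,[.597,-.085,.20],90)
c=cams.camera("wrist"); cv2.imwrite("pics/w2.png",c["color"]); np.savez("pics/w2.npz",pos=o["position"],q=o["ee_rot"],**c)
P=cloud(c,(o["position"],o["ee_rot"]))
for n,z0,z1 in [("green_pot",.120,.135),("orange_canister",.064,.076)]:
    for r in cams.outline_of("wrist",n)[:2]:
        q=P[r["region"]]; q=q[(q[:,2]>z0)&(q[:,2]<z1)]
        print(n,r["conf"],r["box"],len(q), cv2.minEnclosingCircle(q[:,:2].astype(np.float32)) if len(q)>5 else '')
E
```

```text
clock: 3.3
position: [0.5697, -0.0841, 0.2615]
ee_rot: [-0.001, 0.707, 0.001, 0.707]
ft_force: [0.7, 0.4, 0.0]
grip_width: 0.998
clock: 3.5
position: [0.5696, -0.0834, 0.2612]
ee_rot: [0.0, 0.707, 0.0, 0.707]
ft_force: [1.2, 1.0, 0.7]
grip_width: 0.997
t 3.5 pos [ 0.5696 -0.0834  0.2612] yaw_y 90.03 F [1.2 1.  0.7] w 85.1
 turn rv(tool) [ 0.0004 -0.0002 -0.0006]  shift current axes [61.2 -1.6 27.4]  shift in goal axes [61.2 -1.6 27.4]
green_pot 0.57 [240.0, 180.7, 39.5, 49.1] 161 ((0.5964648723602295, -0.08561630547046661), 0.007041294593364)
green_pot 0.53 [61.4, 155.4, 66.6, 61.8] 0 
orange_canister 0.82 [229.1, 157.5, 55.0, 50.6] 941 ((0.5938220620155334, -0.08640876412391663), 0.031927864998579025)
orange_canister 0.7 [61.2, 156.7, 69.1, 60.9] 0
```

View pics/w2.png

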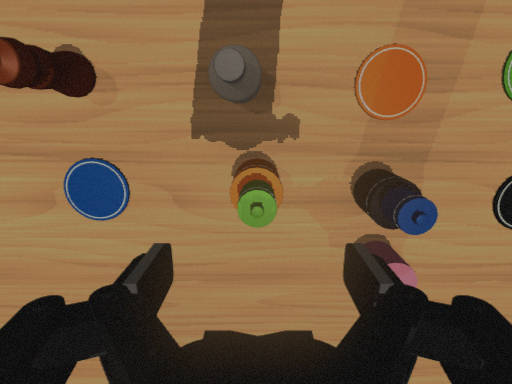

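The stack stands directly ahead, with the pot at (257,208). The blue coaster at (97,189) and the blue pot at (416,216) are visible too, so I'll measure both from this picture.

Run:
```python
from h import *
c=dict(np.load("pics/w2.npz")); P=cloud(c,(c["pos"],c["q"]))
for n,uv in [("blue",(97,189)),("orange",(391,81))]:
    print(n,*contour_circle(c,c["pos"],c["q"],ring_mask(c,uv,42,n),.005))
for nm,uv in [("bluepot",(416,216)),("greenpot",(257,208))]:
    Q=P[uv[1]-25:uv[1]+25,uv[0]-40:uv[0]+25].reshape(-1,3)
    q=Q[(Q[:,2]>.122)&(Q[:,2]<.134)]; print(nm,'knob',len(q),cv2.minEnclosingCircle(q[:,:2].astype(np.float32)),q[:,2].max())
    q=Q[(Q[:,2]>.112)&(Q[:,2]<.121)]; print(nm,'top',len(q),cv2.minEnclosingCircle(q[:,:2].astype(np.float32)))
Q=P[190:230,225:290].reshape(-1,3)
```

```text
blue [ 0.60766656 -0.31285584] 0.044656387672003195 0.0003250192576662696
orange [0.46576573 0.08615368] 0.044890510595589475 0.0002964482096019447
bluepot knob 170 ((0.6052478551864624, 0.08145342767238617), 0.006983120925724506) 0.129862461609878
bluepot top 1086 ((0.605439305305481, 0.0818900614976883), 0.02137054316699505)
greenpot knob 155 ((0.5975797176361084, -0.08539053052663803), 0.006659356877207756) 0.1290181801274754
greenpot top 1073 ((0.5968918204307556, -0.08557375520467758), 0.021288182586431503)
```

```bash
python3 -m handwheel '20 -2 27 0 0 0 85; 40 0 0 0 0 0 85; 40 0 0 0 0 0 85; 35 0 0 0 0 0 85; 20 0 0 0 0 0 85; 10 0 0 0 0 0 85; 10 0 0 0 0 0 85; 0 0 0 0 0 0 85'
python3 - <<'E'
from h import *
from workcell import manip,cams
o=manip.get_obs(); plan(o,[.597,-.0855,.079],90)
E
```

```text
clock: 4.45
position: [0.5965, -0.0853, 0.0859]
ee_rot: [-0.0, 0.707, 0.001, 0.707]
ft_force: [-0.9, 0.6, -0.3]
grip_width: 0.994
t 4.45 pos [ 0.5965 -0.0853  0.0859] yaw_y 90.07 F [-0.9  0.6 -0.3] w 84.9
 turn rv(tool) [ 0.0013 -0.0006 -0.0003]  shift current axes [ 6.9 -0.2  0.6]  shift in goal axes [ 6.9 -0.2  0.5]
```

```bash
python3 -m handwheel '6 0 0 0 0 0 85; 0 0 0 0 0 0 50; 0 0 0 0 0 0 46; 0 0 0 0 0 0 44; 0 0 0 0 0 0 36; 0 0 0 0 0 0 36; 0 0 0 0 0 0 36; 0 0 0 0 0 0 36' 35; python3 -m handwheel '0 0 0 0 0 0 36; 0 0 0 0 0 0 36; 0 0 0 0 0 0 36; 0 0 0 0 0 0 36' 35
```

```text
clock: 5.25
position: [0.5971, -0.086, 0.081]
ee_rot: [-0.0, 0.707, 0.0, 0.708]
ft_force: [-0.6, 0.6, 5.6]
grip_width: 0.484
clock: 5.65
position: [0.5971, -0.086, 0.081]
ee_rot: [0.0, 0.707, 0.0, 0.708]
ft_force: [-0.5, 0.9, 5.4]
grip_width: 0.484
```

```bash
python3 -m handwheel '-5 0 0 0 0 0 36; -15 0 0 0 0 0 36; -30 0 0 0 0 0 36; -40 0 0 0 0 0 36; -40 0 0 0 0 0 36; -15 0 0 0 0 0 36; 0 20 -8 0 0 0 36; 0 40 -16 0 0 0 36' && python3 -m handwheel '0 45 -19 0 0 0 36; 0 45 -19 0 0 0 36; 0 45 -19 0 0 0 36; 0 45 -19 0 0 0 36; 0 45 -19 0 0 0 36; 0 40 -16 0 0 0 36; 0 25 -10 0 0 0 36; 0 10 -4 0 0 0 36'; python3 -m handwheel '0 0 0 0 0 0 36; 0 0 0 0 0 0 36';python3 - <<'E'
from h import *
from workcell import manip,cams
o=manip.get_obs(); plan(o,[.4485,.2746,.081-.065],90)
c=cams.camera("wrist"); cv2.imwrite("pics/w3.png",c["color"]); np.savez("pics/w3.npz",pos=o["position"],q=o["ee_rot"],**c)
c=cams.camera("side"); cv2.imwrite("pics/s3.png",c["color"])
E
```

```text
clock: 6.45
position: [0.5726, -0.0291, 0.226]
ee_rot: [0.001, 0.707, -0.003, 0.708]
ft_force: [0.1, 2.0, -1.7]
grip_width: 0.482
clock: 7.25
position: [0.4456, 0.2766, 0.2252]
ee_rot: [-0.001, 0.707, 0.002, 0.707]
ft_force: [-0.1, 0.2, -1.4]
grip_width: 0.482
clock: 7.45
position: [0.4482, 0.2722, 0.2253]
ee_rot: [0.0, 0.707, -0.001, 0.707]
ft_force: [0.5, 0.2, -1.9]
grip_width: 0.481
t 7.45 pos [0.4482 0.2722 0.2253] yaw_y 89.91 F [ 0.5  0.2 -1.9] w 41.1
 turn rv(tool) [-0.0015  0.0001  0.0008]  shift current axes [2.093e+02 2.500e+00 2.000e-01]  shift in goal axes [209.3   2.4   0.3]
```

View pics/w3.png

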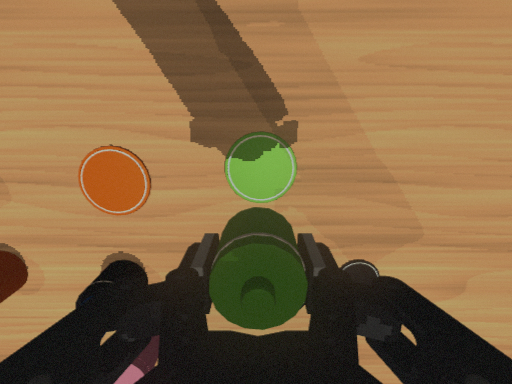

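View pics/s3.png

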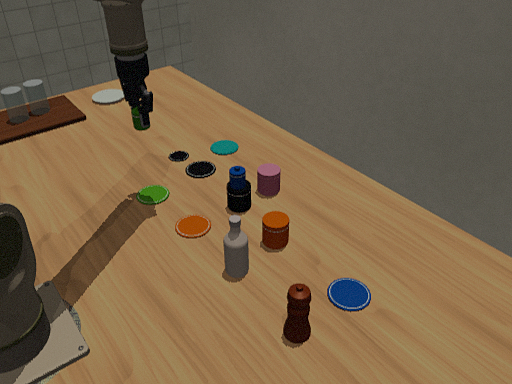

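The pot is held between the pads at (259,275), and the orange canister is left standing free. I'll measure where the pot sits in the hand and where the coaster is.

Run:
```python
from h import *
c=dict(np.load("pics/w3.npz")); P=cloud(c,(c["pos"],c["q"]))
print("coaster",*contour_circle(c,c["pos"],c["q"],ring_mask(c,(260,166),42,"green"),.005))
Q=P[240:330,205:315].reshape(-1,3)-c["pos"]
q=Q[(Q[:,2]>.042)&(Q[:,2]<.055)]; print('knob',len(q),cv2.minEnclosingCircle(q[:,:2].astype(np.float32)),np.median(q[:,2]))
q=Q[(Q[:,2]>.030)&(Q[:,2]<.041)]; 
a=np.array([-1,1])
# pot-only via green colour
h=cv2.cvtColor(c["color"],cv2.COLOR_BGR2HSV);m=((h[...,0]>40)&(h[...,0]<85)&(h[...,1]>90));m[:225]=0
q=(P[m]-c["pos"]); z=q[:,2]
t=q[(z>.030)&(z<.0415)]; print('top',len(t),cv2.minEnclosingCircle(t[:,:2].astype(np.float32)))
A=np.c_[t[:,:2],np.ones(len(t))]; print('plane',np.linalg.lstsq(A,t[:,2],rcond=None)[0], np.median(t[:,2]))
```

```text
coaster [0.4482784  0.27448382] 0.04447626929503143 0.0003230025488624444
knob 1035 ((-0.0024897782132029533, 0.0069658514112234116), 0.015267759561538696) 0.04661495444756969
top 5670 ((0.00027899694396182895, 0.0003056269488297403), 0.021982045844197273)
plane [ 0.00428623 -0.00386466  0.03699005] 0.036980429428938866
```

```bash
python3 -m handwheel '20 2 0 0 0 0 36; 40 0 0 0 0 0 36; 45 0 0 0 0 0 36; 40 0 0 0 0 0 36; 30 0 0 0 0 0 36; 15 0 0 0 0 0 36; 5 0 0 0 0 0 36; 0 0 0 0 0 0 36' && python3 -m handwheel '4 0 0 0 0 0 36; 3 0 0 0 0 0 36; 0 0 0 0 0 0 36'
python3 - <<'E'
from h import *
from workcell import manip,cams
o=manip.get_obs(); plan(o,[.4484,.2745,.016],90)
E
```

```text
clock: 8.35
position: [0.4479, 0.2749, 0.0302]
ee_rot: [0.0, 0.707, -0.001, 0.707]
ft_force: [0.7, 0.2, -1.6]
grip_width: 0.484
clock: 8.65
position: [0.4476, 0.2759, 0.0236]
ee_rot: [0.0, 0.707, 0.0, 0.707]
ft_force: [-0.3, -0.0, -2.7]
grip_width: 0.479
t 8.65 pos [0.4476 0.2759 0.0236] yaw_y 90.01 F [-0.3 -0.  -2.7] w 40.9
 turn rv(tool) [ 0.0001  0.0004 -0.0004]  shift current axes [ 7.6 -1.4  0.8]  shift in goal axes [ 7.6 -1.4  0.8]
```

```bash
python3 -m handwheel '2 -1 1 0 0 0 36; 1 0 0 0 0 0 36; 1 0 0 0 0 0 36; 1 0 0 0 0 0 36; 0 0 0 0 0 0 36'; python3 -m handwheel '1 0 0 0 0 0 36; 0 0 0 0 0 0 36';  python3 -m handwheel '1 0 0 0 0 0 36; 0 0 0 0 0 0 36'
```

```text
clock: 9.15
position: [0.4484, 0.2748, 0.0182]
ee_rot: [-0.0, 0.707, 0.0, 0.707]
ft_force: [-0.6, -0.1, -1.4]
grip_width: 0.487
clock: 9.35
position: [0.4484, 0.2748, 0.0172]
ee_rot: [-0.0, 0.707, 0.0, 0.707]
ft_force: [0.2, -0.5, -1.7]
grip_width: 0.48
clock: 9.55
position: [0.4484, 0.2748, 0.0162]
ee_rot: [-0.0, 0.707, 0.0, 0.707]
ft_force: [0.4, 0.1, -1.0]
grip_width: 0.483
```

```bash
python3 -m handwheel '0.5 0 0 0 0 0 36; 0 0 0 0 0 0 36; 0 0 0 0 0 0 36';  python3 -m handwheel '0.5 0 0 0 0 0 36; 0 0 0 0 0 0 36'
```

```text
clock: 9.85
position: [0.4485, 0.2748, 0.0159]
ee_rot: [-0.0, 0.707, 0.0, 0.707]
ft_force: [-0.7, 0.6, 2.4]
grip_width: 0.479
clock: 10.05
position: [0.4485, 0.2749, 0.0159]
ee_rot: [0.0, 0.707, 0.0, 0.707]
ft_force: [-4.8, -2.6, 8.7]
grip_width: 0.484
```

```bash
python3 -m handwheel '-0.5 0 0 0 0 0 36; 0 0 0 0 0 0 42; 0 0 0 0 0 0 44; 0 0 0 0 0 0 46; 0 0 0 0 0 0 50; 0 0 0 0 0 0 60; 0 0 0 0 0 0 75; 0 0 0 0 0 0 85' && python3 -m handwheel '0 0 0 0 0 0 85; 0 0 0 0 0 0 85; -10 0 0 0 0 0 85; -20 0 0 0 0 0 85; -40 0 0 0 0 0 85; -45 0 0 0 0 0 85; -45 0 0 0 0 0 85; -40 0 0 0 0 0 85' ; python3 -m handwheel '-30 0 -20 0 0 0 85; 0 0 -20 0 0 0 85; 0 0 0 0 0 0 85; 0 0 0 0 0 0 85'
python3 - <<'E'
from h import *
from workcell import manip,cams
o=manip.get_obs(); plan(o,[.605,.0818,.2],90)
c=cams.camera("wrist"); cv2.imwrite("pics/w4.png",c["color"]); np.savez("pics/w4.npz",pos=o["position"],q=o["ee_rot"],**c)
P=cloud(c,(o["position"],o["ee_rot"]))
k=(P[...,2]>.056)&(P[...,2]<.070)&(abs(P[...,0]-.4485)<.04)&(abs(P[...,1]-.2745)<.04); print('knob',k.sum(),cv2.minEnclosingCircle(P[k][:,:2].astype(np.float32)))
k=(P[...,2]>.046)&(P[...,2]<.056)&(abs(P[...,0]-.4485)<.04)&(abs(P[...,1]-.2745)<.04); print('top',k.sum(),cv2.minEnclosingCircle(P[k][:,:2].astype(np.float32)),np.median(P[k][:,2]))
E
```

```text
clock: 10.85
position: [0.4485, 0.2748, 0.0158]
ee_rot: [-0.0, 0.707, 0.0, 0.707]
ft_force: [0.3, -0.4, -0.4]
grip_width: 0.991
clock: 11.65
position: [0.4486, 0.2746, 0.2191]
ee_rot: [0.001, 0.707, 0.0, 0.708]
ft_force: [1.0, 0.7, 0.5]
grip_width: 0.998
clock: 12.05
position: [0.4085, 0.2747, 0.2463]
ee_rot: [-0.0, 0.707, 0.0, 0.707]
ft_force: [1.0, -0.6, 0.4]
grip_width: 0.994
t 12.05 pos [0.4085 0.2747 0.2463] yaw_y 90.03 F [ 1.  -0.6  0.4] w 84.9
 turn rv(tool) [ 0.0006  0.0005 -0.0005]  shift current axes [  46.3 -193.   196.4]  shift in goal axes [  46.3 -192.9  196.5]
knob 117 ((0.4484705626964569, 0.27374157309532166), 0.007097219582647085)
top 787 ((0.4483409523963928, 0.2736414074897766), 0.021056657657027245) 0.052892270617408754
```

View pics/w4.png

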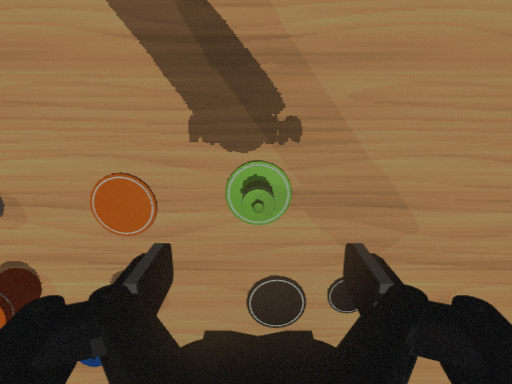

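The green pot stands centred on the green coaster at (258,195). Now the blue pot.

```bash
python3 -m handwheel '0 -30 25 0 0 0 85; 0 -32 30 0 0 0 85; 0 -32 30 0 0 0 85; 0 -32 30 0 0 0 85; -5 -32 30 0 0 0 85; -5 -32 21 0 0 0 85; 0 0 0 0 0 0 85; 0 0 0 0 0 0 85'
python3 - <<'E'
from h import *
from workcell import manip,cams
o=manip.get_obs(); plan(o,[.605,.0818,.079],90)
c=cams.camera("wrist"); cv2.imwrite("pics/w5.png",c["color"]); np.savez("pics/w5.npz",pos=o["position"],q=o["ee_rot"],**c)
P=cloud(c,(o["position"],o["ee_rot"]))
n=(abs(P[...,0]-.605)<.05)&(abs(P[...,1]-.082)<.05)
for a,b in [(.122,.134),(.112,.121),(.064,.076)]:
    k=n&(P[...,2]>a)&(P[...,2]<b); print(a,k.sum(),cv2.minEnclosingCircle(P[k][:,:2].astype(np.float32)),np.median(P[k][:,2]))
E
```

```text
clock: 12.9
position: [0.575, 0.0835, 0.255]
ee_rot: [0.001, 0.707, -0.001, 0.707]
ft_force: [-0.5, -0.0, -0.0]
grip_width: 0.997
t 12.9 pos [0.575  0.0835 0.255 ] yaw_y 89.86 F [-0.5 -0.  -0. ] w 85.1
 turn rv(tool) [-0.0024 -0.0011  0.001 ]  shift current axes [176.   -1.4  30.2]  shift in goal axes [176.   -1.7  30. ]
0.122 163 ((0.6051759123802185, 0.0822652205824852), 0.006979065015912056) 0.12747132026085242
0.112 1100 ((0.6050724387168884, 0.08219490945339203), 0.021129751577973366) 0.11783673963137169
0.064 800 ((0.6082624197006226, 0.08259104192256927), 0.03202274441719055) 0.06989906834902908
```

View pics/w5.png

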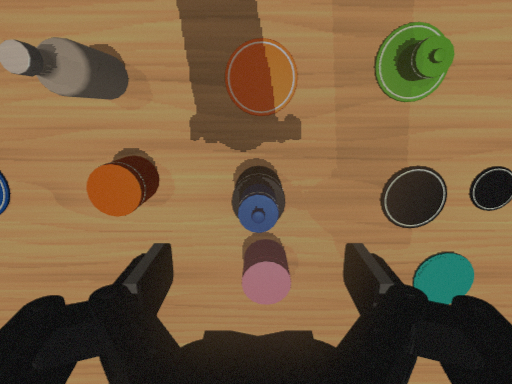

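The blue pot is at (258,213) with its axis at (0.605, 0.082) and top height 0.118, as expected. The pink canister at (266,280) stays clear of the fingers.

```bash
python3 -m handwheel '20 -1.3 30 0 0 0 85; 40 0 0 0 0 0 85; 40 0 0 0 0 0 85; 35 0 0 0 0 0 85; 20 0 0 0 0 0 85; 10 0 0 0 0 0 85; 5 0 0 0 0 0 85; 4 0 0 0 0 0 85' && python3 -m handwheel '0 0 0 0 0 0 85; 0 0 0 0 0 0 85'
```

```text
clock: 13.75
position: [0.605, 0.0842, 0.0824]
ee_rot: [-0.0, 0.707, 0.001, 0.708]
ft_force: [0.6, 0.1, -0.1]
grip_width: 0.992
clock: 13.95
position: [0.6051, 0.0838, 0.0827]
ee_rot: [0.0, 0.707, 0.0, 0.708]
ft_force: [-0.7, 0.2, 0.6]
grip_width: 0.996
```

```bash
python3 -m handwheel '1 -1.5 0 0 0 0 85; 0 0 0 0 0 0 50; 0 0 0 0 0 0 46; 0 0 0 0 0 0 44; 0 0 0 0 0 0 36; 0 0 0 0 0 0 36; 0 0 0 0 0 0 36; 0 0 0 0 0 0 36' 35 && python3 -m handwheel '0 0 0 0 0 0 36; 0 0 0 0 0 0 36; 0 0 0 0 0 0 36' 35
```

```text
clock: 14.75
position: [0.6047, 0.0823, 0.081]
ee_rot: [0.0, 0.707, 0.0, 0.707]
ft_force: [-0.4, 1.9, 3.1]
grip_width: 0.479
clock: 15.05
position: [0.6047, 0.0822, 0.081]
ee_rot: [0.0, 0.707, 0.0, 0.707]
ft_force: [-1.1, 1.3, 5.2]
grip_width: 0.477
```

```bash
python3 -m handwheel '-5 0 0 0 0 0 36; -15 0 0 0 0 0 36; -30 0 0 0 0 0 36; -40 0 0 0 0 0 36; -40 0 0 0 0 0 36; -15 0 0 0 0 0 36; 0 -20 0 0 0 0 36; 0 -40 0 0 0 0 36' && python3 -m handwheel '0 -45 0 0 0 0 36; 0 -45 0 0 0 0 36; 0 -45 0 0 0 0 36; 0 -45 0 0 0 0 36; 0 -45 0 0 0 0 36; 0 -45 0 0 0 0 36; 0 -40 2 0 0 0 36; 0 -20 1 0 0 0 36'; python3 -m handwheel '0 -5 0 0 0 0 36; 0 0 0 0 0 0 36; 0 0 0 0 0 0 36';python3 - <<'E'
from h import *
from workcell import manip,cams
o=manip.get_obs(); plan(o,[.6077,-.3129,.016],90)
c=cams.camera("wrist"); cv2.imwrite("pics/w6.png",c["color"]); np.savez("pics/w6.npz",pos=o["position"],q=o["ee_rot"],**c)
E
```

```text
clock: 15.85
position: [0.6045, 0.0251, 0.2261]
ee_rot: [-0.002, 0.707, 0.003, 0.707]
ft_force: [0.1, -1.0, -1.9]
grip_width: 0.482
clock: 16.65
position: [0.6056, -0.3126, 0.2253]
ee_rot: [0.001, 0.708, -0.002, 0.706]
ft_force: [-0.5, 0.7, -2.3]
grip_width: 0.482
clock: 16.95
position: [0.608, -0.3113, 0.2255]
ee_rot: [-0.0, 0.707, 0.001, 0.707]
ft_force: [-0.1, -0.0, -2.4]
grip_width: 0.483
t 16.95 pos [ 0.608  -0.3113  0.2255] yaw_y 90.1 F [-0.1 -0.  -2.4] w 41.2
 turn rv(tool) [ 0.0018 -0.0003 -0.0012]  shift current axes [ 2.095e+02 -1.800e+00 -2.000e-01]  shift in goal axes [209.5  -1.6  -0.3]
```

View pics/w6.png

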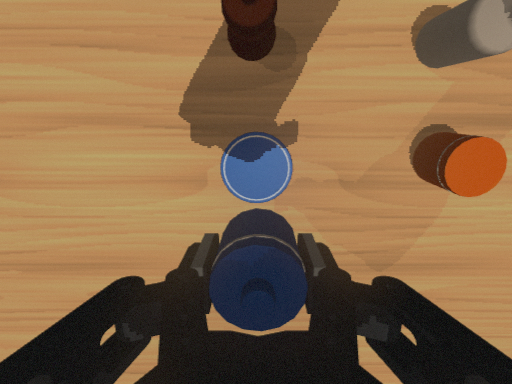

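The blue pot is held upright at (258,275), with the blue coaster at (257,167). I'll measure both again before lowering.

```bash
python3 - <<'E'
from h import *
c=dict(np.load("pics/w6.npz")); P=cloud(c,(c["pos"],c["q"]))
print("coaster",*contour_circle(c,c["pos"],c["q"],ring_mask(c,(257,167),40,"blue"),.005))
h=cv2.cvtColor(c["color"],cv2.COLOR_BGR2HSV);m=((h[...,0]>98)&(h[...,0]<128)&(h[...,1]>110));m[:225]=0
q=(P[m]-c["pos"]); z=q[:,2]
t=q[(z>.030)&(z<.0415)]; print('top',len(t),cv2.minEnclosingCircle(t[:,:2].astype(np.float32)))
A=np.c_[t[:,:2],np.ones(len(t))]; print('plane',np.linalg.lstsq(A,t[:,2],rcond=None)[0], np.median(t[:,2]))
E
python3 -m handwheel '20 -1.6 0 0 0 0 36; 40 0 0 0 0 0 36; 45 0 0 0 0 0 36; 40 0 0 0 0 0 36; 30 0 0 0 0 0 36; 15 0 0 0 0 0 36; 10 0 0 0 0 0 36; 0 0 0 0 0 0 36'
```

```text
coaster [ 0.60822891 -0.31395728] 0.04410354355331449 0.00032285489030656894
top 5059 ((0.0008440602687187493, -0.0005878452793695033), 0.02140837162733078)
plane [-0.00386558  0.00672598  0.03696937] 0.036925401101627536
clock: 17.8
position: [0.6078, -0.3139, 0.0256]
ee_rot: [-0.0, 0.707, 0.001, 0.707]
ft_force: [0.3, 0.0, -1.1]
grip_width: 0.482
```

```bash
python3 -m handwheel '3 0 0 0 0 0 36; 2 0 0 0 0 0 36; 1 0 0 0 0 0 36; 1 0 0 0 0 0 36; 0 0 0 0 0 0 36'; python3 -m handwheel '1 0 0 0 0 0 36; 0 0 0 0 0 0 36';  python3 -m handwheel '0.5 0 0 0 0 0 36; 0 0 0 0 0 0 36';python3 -m handwheel '0.5 0 0 0 0 0 36; 0 0 0 0 0 0 36'
```

```text
clock: 18.3
position: [0.6077, -0.3145, 0.0189]
ee_rot: [-0.0, 0.707, 0.0, 0.707]
ft_force: [-0.5, 0.1, -1.8]
grip_width: 0.483
clock: 18.5
position: [0.6076, -0.3145, 0.0177]
ee_rot: [-0.0, 0.707, 0.0, 0.707]
ft_force: [-0.1, 0.2, -1.4]
grip_width: 0.483
clock: 18.7
position: [0.6076, -0.3145, 0.0172]
ee_rot: [-0.0, 0.707, 0.0, 0.707]
ft_force: [-0.1, 0.7, -2.6]
grip_width: 0.482
clock: 18.9
position: [0.6076, -0.3145, 0.0167]
ee_rot: [-0.0, 0.707, 0.0, 0.707]
ft_force: [-0.2, -0.7, -2.1]
grip_width: 0.477
```

```bash
python3 -m handwheel '0 0.8 0 0 0 0 36; 0.5 0 0 0 0 0 36; 0 0 0 0 0 0 36; 0 0 0 0 0 0 36'; python3 -m handwheel '0.4 0 0 0 0 0 36; 0 0 0 0 0 0 36'
```

```text
clock: 19.3
position: [0.6076, -0.3137, 0.0162]
ee_rot: [-0.0, 0.707, 0.0, 0.707]
ft_force: [0.0, -0.3, -1.6]
grip_width: 0.481
clock: 19.5
position: [0.6077, -0.3138, 0.0161]
ee_rot: [-0.0, 0.707, 0.0, 0.707]
ft_force: [-0.5, 1.0, 0.7]
grip_width: 0.483
```

```bash
python3 -m handwheel '0 0 0 0 0 0 42; 0 0 0 0 0 0 44; 0 0 0 0 0 0 46; 0 0 0 0 0 0 50; 0 0 0 0 0 0 60; 0 0 0 0 0 0 75; 0 0 0 0 0 0 85; 0 0 0 0 0 0 85' && python3 -m handwheel '0 0 0 0 0 0 85; -10 0 0 0 0 0 85; -20 0 0 0 0 0 85; -40 0 0 0 0 0 85; -45 0 0 0 0 0 85; -45 0 0 0 0 0 85; -40 0 0 0 0 0 85; -20 15 -15 0 0 0 85' ; python3 -m handwheel '-20 25 -15 0 0 0 85; 0 0 0 0 0 0 85; 0 0 0 0 0 0 85'
python3 - <<'E'
from h import *
from workcell import manip,cams
o=manip.get_obs(); plan(o,[.594,-.0864,.025],90)
c=cams.camera("wrist"); cv2.imwrite("pics/w7.png",c["color"]); np.savez("pics/w7.npz",pos=o["position"],q=o["ee_rot"],**c)
P=cloud(c,(o["position"],o["ee_rot"]))
n=(abs(P[...,0]-.608)<.05)&(abs(P[...,1]+.3137)<.05)
for a,b in [(.056,.070),(.046,.056)]:
    k=n&(P[...,2]>a)&(P[...,2]<b); print(a,k.sum(),cv2.minEnclosingCircle(P[k][:,:2].astype(np.float32)),np.median(P[k][:,2]))
n=(abs(P[...,0]-.594)<.05)&(abs(P[...,1]+.086)<.05)&(P[...,2]>.064)&(P[...,2]<.078);print('orange',n.sum(),cv2.minEnclosingCircle(P[n][:,:2].astype(np.float32)),np.median(P[n][:,2]))
E
```

```text
clock: 20.3
position: [0.6076, -0.3137, 0.0159]
ee_rot: [-0.0, 0.707, 0.0, 0.707]
ft_force: [-0.6, 0.2, 0.0]
grip_width: 0.995
clock: 21.1
position: [0.5936, -0.3007, 0.2406]
ee_rot: [-0.001, 0.705, -0.002, 0.709]
ft_force: [0.5, 0.5, -0.9]
grip_width: 0.994
clock: 21.4
position: [0.5778, -0.2735, 0.2571]
ee_rot: [-0.0, 0.706, 0.0, 0.708]
ft_force: [0.0, -0.2, -0.3]
grip_width: 0.994
t 21.4 pos [ 0.5778 -0.2735  0.2571] yaw_y 90.05 F [ 0.  -0.2 -0.3] w 84.9
 turn rv(tool) [ 0.0009  0.0019 -0.0001]  shift current axes [232.1 187.   16. ]  shift in goal axes [232.1 187.1  16.2]
0.056 109 ((0.6082025766372681, -0.31423690915107727), 0.007050212472677231) 0.0626367124298999
0.046 762 ((0.6078878045082092, -0.3144831359386444), 0.020963549613952637) 0.05287289280386487
orange 2335 ((0.5943173170089722, -0.08695228397846222), 0.03238918259739876) 0.06997746619157541
```

View pics/w7.png

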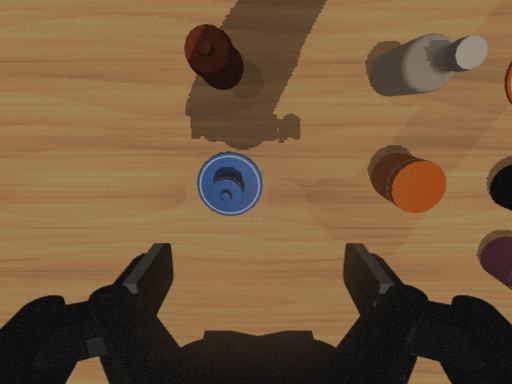

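The blue pot is centred on its coaster at (229,185). Now the orange canister, with its axis at (0.594, -0.087) and its top at 0.070.

```bash
python3 -m handwheel '0 30 3 0 0 0 85; 0 45 4 0 0 0 85; 0 45 4 0 0 0 85; 0 40 4 0 0 0 85; 10 20 1 0 0 0 85; 25 6 0 0 0 0 85; 35 0 0 0 0 0 85; 35 0 0 0 0 0 85' && python3 -m handwheel '30 0 0 0 0 0 85; 15 0 0 0 0 0 85; 0 0 0 0 0 0 85; 0 0 0 0 0 0 85'
python3 - <<'E'
from h import *
from workcell import manip,cams
o=manip.get_obs(); plan(o,[.594,-.0868,.022],90)
c=cams.camera("wrist"); cv2.imwrite("pics/w8.png",c["color"])
P=cloud(c,(o["position"],o["ee_rot"]))
n=(abs(P[...,0]-.594)<.04)&(abs(P[...,1]+.086)<.05)&(P[...,2]>.066)&(P[...,2]<.076);print('orange',n.sum(),cv2.minEnclosingCircle(P[n][:,:2].astype(np.float32)),np.median(P[n][:,2]))
E
```

```text
clock: 22.25
position: [0.5935, -0.0882, 0.1491]
ee_rot: [-0.0, 0.707, -0.0, 0.707]
ft_force: [-0.1, -0.3, -0.3]
grip_width: 0.999
clock: 22.65
position: [0.5941, -0.0883, 0.1067]
ee_rot: [0.0, 0.707, -0.0, 0.707]
ft_force: [0.9, 0.4, 1.5]
grip_width: 0.995
t 22.65 pos [ 0.5941 -0.0883  0.1067] yaw_y 89.98 F [0.9 0.4 1.5] w 84.9
 turn rv(tool) [-0.0004  0.0006  0.0003]  shift current axes [84.7  1.5 -0.2]  shift in goal axes [84.7  1.5 -0.1]
orange 6821 ((0.5937838554382324, -0.08596675843000412), 0.03220828250050545) 0.06992664677231625
```

View pics/w8.png

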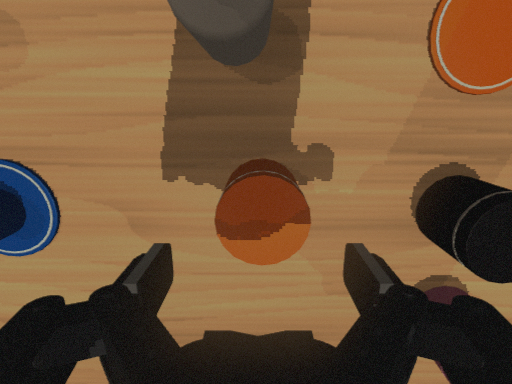

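The canister is centred between the fingers at (262,215), with the bottle well behind at (225,30). I'll descend.

```bash
python3 -m handwheel '15 2 0 0 0 0 85; 20 0 0 0 0 0 85; 20 0 0 0 0 0 85; 15 0 0 0 0 0 85; 10 0 0 0 0 0 85; 4 0 0 0 0 0 85; 0 0 0 0 0 0 85' && python3 -m handwheel '0 0 0 0 0 0 72; 0 0 0 0 0 0 68; 0 0 0 0 0 0 66; 0 0 0 0 0 0 58; 0 0 0 0 0 0 58; 0 0 0 0 0 0 58; 0 0 0 0 0 0 58; 0 0 0 0 0 0 58' 60
```

```text
clock: 23.4
position: [0.5936, -0.0857, 0.0217]
ee_rot: [-0.0, 0.707, 0.0, 0.707]
ft_force: [-0.7, 0.4, 0.3]
grip_width: 0.993
clock: 24.2
position: [0.5941, -0.0856, 0.0228]
ee_rot: [0.0, 0.707, 0.0, 0.708]
ft_force: [-1.4, 1.5, 5.8]
grip_width: 0.732
```

```bash
python3 -m handwheel '-3 0 0 0 0 0 58; -10 0 0 0 0 0 58; -25 0 0 0 0 0 58; -35 0 0 0 0 0 58; -35 0 0 0 0 0 58; -20 10 -7 0 0 0 58; 0 30 -22 0 0 0 58; 0 40 -30 0 0 0 58' && python3 -m handwheel '0 40 -30 0 0 0 58; 0 30 -23 0 0 0 58; 0 15 -12 0 0 0 58; 0 7 -5 0 0 0 58; 0 0 0 0 0 0 58; 0 0 0 0 0 0 58'
python3 - <<'E'
from h import *
from workcell import manip,cams
o=manip.get_obs(); plan(o,[.4655,.087,.028],90)
c=cams.camera("wrist"); cv2.imwrite("pics/w9.png",c["color"]); np.savez("pics/w9.npz",pos=o["position"],q=o["ee_rot"],**c)
P=cloud(c,(o["position"],o["ee_rot"]))-o["position"]
n=(abs(P[...,0])<.045)&(abs(P[...,1])<.033)&(P[...,2]>.042)&(P[...,2]<.052)
h=cv2.cvtColor(c["color"],cv2.COLOR_BGR2HSV); n&=(h[...,0]<20)&(h[...,1]>150)
t=P[n];print(len(t),cv2.minEnclosingCircle(t[:,:2].astype(np.float32)),np.linalg.lstsq(np.c_[t[:,:2],np.ones(len(t))],t[:,2],rcond=None)[0])
E
```

```text
clock: 25.0
position: [0.5346, -0.0069, 0.151]
ee_rot: [0.001, 0.706, -0.002, 0.708]
ft_force: [0.0, 1.4, -4.7]
grip_width: 0.733
clock: 25.6
position: [0.4652, 0.0851, 0.1501]
ee_rot: [0.0, 0.707, -0.0, 0.707]
ft_force: [0.8, -0.9, -4.6]
grip_width: 0.729
t 25.6 pos [0.4652 0.0851 0.1501] yaw_y 89.93 F [ 0.8 -0.9 -4.6] w 62.2
 turn rv(tool) [-0.0012  0.0005  0.0002]  shift current axes [122.1   1.9   0.2]  shift in goal axes [122.1   1.9   0.3]
14843 ((-0.004194873850792646, 0.00024355261120945215), 0.03377434238791466) [ 0.01327302 -0.00035759  0.0471351 ]
```

View pics/w9.png

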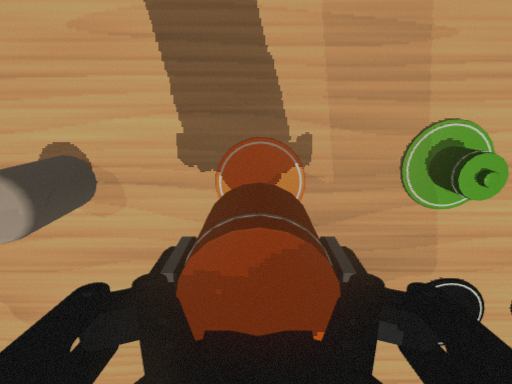

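The orange canister is held level at (258,275), with its coaster behind at (260,175). The far rim is hidden by the gripper, so I'll fit the visible rim to find the offset in the hand.

```bash
python3 - <<'E'
from h import *
c=dict(np.load("pics/w9.npz"))
P=cloud(c,(c["pos"],c["q"]))-c["pos"]
for lo in (.0455,.0462):
    n=(abs(P[...,0])<.045)&(abs(P[...,1])<.033)&(P[...,2]>lo)&(P[...,2]<.052)
    t=P[n]; print(len(t),t[:,:2].min(0),t[:,:2].max(0),np.percentile(t[:,0],.3),np.linalg.lstsq(np.c_[t[:,:2],np.ones(len(t))],t[:,2],rcond=None)[0])
E
python3 -m handwheel '20 1.9 0 0 0 0 58; 35 0 0 0 0 0 58; 30 0 0 0 0 0 58; 20 0 0 0 0 0 58; 8 0 0 0 0 0 58; 3 0 0 0 0 0 58; 0 0 0 0 0 0 58; 0 0 0 0 0 0 58'
```

```text
14387 [-0.03241265 -0.03201569] [0.01698528 0.0329298 ] -0.03152544398322261 [0.00107106 0.00064153 0.04713463]
13738 [-0.03241265 -0.03201569] [0.01698528 0.0329298 ] -0.03138801015830862 [-0.00053735  0.00065796  0.04717562]
clock: 26.45
position: [0.4654, 0.0882, 0.0349]
ee_rot: [0.0, 0.707, 0.0, 0.708]
ft_force: [0.0, 0.2, -3.4]
grip_width: 0.732
```

```bash
python3 -m handwheel '3 -1 0 0 0 0 58; 1.5 0 0 0 0 0 58; 1 0 0 0 0 0 58; 0 0 0 0 0 0 58; 0 0 0 0 0 0 58'; python3 -m handwheel '0.5 0 0 0 0 0 58; 0 0 0 0 0 0 58';  python3 -m handwheel '0.4 0 0 0 0 0 58; 0 0 0 0 0 0 58';python3 -m handwheel '0.4 0 0 0 0 0 58; 0 0 0 0 0 0 58'
```

```text
clock: 26.95
position: [0.4646, 0.0872, 0.0284]
ee_rot: [-0.0, 0.707, 0.0, 0.707]
ft_force: [-0.4, -0.3, -4.2]
grip_width: 0.731
clock: 27.15
position: [0.4645, 0.0872, 0.0279]
ee_rot: [-0.0, 0.707, 0.0, 0.707]
ft_force: [0.1, 0.3, -4.1]
grip_width: 0.731
clock: 27.35
position: [0.4646, 0.0872, 0.0278]
ee_rot: [0.0, 0.707, 0.0, 0.707]
ft_force: [-2.7, -0.3, 3.6]
grip_width: 0.732
clock: 27.55
position: [0.4646, 0.0872, 0.0278]
ee_rot: [0.0, 0.707, 0.0, 0.707]
ft_force: [-5.1, -0.6, 10.1]
grip_width: 0.737
```

```bash
python3 -m handwheel '-0.6 0 0 0 0 0 58; 0 0 0 0 0 0 63; 0 0 0 0 0 0 65; 0 0 0 0 0 0 67; 0 0 0 0 0 0 72; 0 0 0 0 0 0 85; 0 0 0 0 0 0 85; 0 0 0 0 0 0 85' && python3 -m handwheel '-5 0 0 0 0 0 85; -15 0 0 0 0 0 85; -30 0 0 0 0 0 85; -40 0 0 0 0 0 85; -45 0 0 0 0 0 85; -45 0 0 0 0 0 85; -30 0 20 0 0 0 85; 0 0 40 0 0 0 85' ; python3 -m handwheel '0 0 45 0 0 0 85; 0 0 15 0 0 0 85; 0 0 0 0 0 0 85'
python3 - <<'E'
from h import *
from workcell import manip,cams
o=manip.get_obs(); plan(o,[.608,.0825,.11],90)
c=cams.camera("wrist"); cv2.imwrite("pics/w10.png",c["color"]); np.savez("pics/w10.npz",pos=o["position"],q=o["ee_rot"],**c)
P=cloud(c,(o["position"],o["ee_rot"]))
for nm,x,y,a,b in [("orange",.465,.087,.070,.082),("black",.608,.0826,.065,.076)]:
    n=(abs(P[...,0]-x)<.05)&(abs(P[...,1]-y)<.05)&(P[...,2]>a)&(P[...,2]<b);print(nm,n.sum(),cv2.minEnclosingCircle(P[n][:,:2].astype(np.float32)),np.median(P[n][:,2]))
E
```

```text
clock: 28.35
position: [0.4646, 0.0872, 0.0277]
ee_rot: [-0.0, 0.707, 0.0, 0.707]
ft_force: [-0.8, 0.2, 0.4]
grip_width: 0.994
clock: 29.15
position: [0.5262, 0.088, 0.2437]
ee_rot: [0.001, 0.704, 0.002, 0.71]
ft_force: [1.1, -0.1, 0.9]
grip_width: 0.997
clock: 29.45
position: [0.5857, 0.0868, 0.2371]
ee_rot: [-0.0, 0.707, -0.001, 0.707]
ft_force: [-0.4, 0.0, -0.3]
grip_width: 0.997
t 29.45 pos [0.5857 0.0868 0.2371] yaw_y 89.97 F [-0.4  0.  -0.3] w 85.2
 turn rv(tool) [-0.0006 -0.0007  0.0014]  shift current axes [127.1  -4.1  22.4]  shift in goal axes [127.1  -4.3  22.3]
orange 3763 ((0.4645320475101471, 0.08630131930112839), 0.03214411810040474) 0.07478782134053241
black 2466 ((0.608283519744873, 0.08240490406751633), 0.03211189806461334) 0.06990706574355098
```

View pics/w10.png

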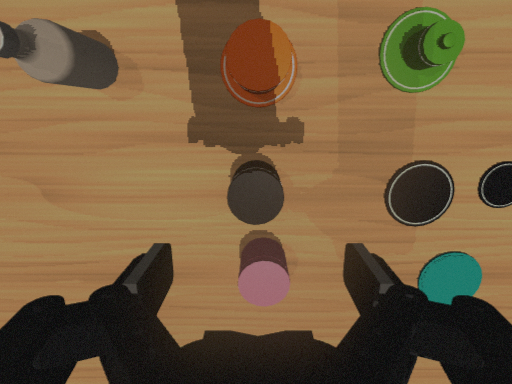

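The orange canister stands centred on its coaster at (260,62). The black canister is at (256,195) with its axis at (0.608, 0.082). The pink one at (264,280) stays put.

```bash
python3 -m handwheel '15 -4.4 22.5 0 0 0 85; 35 0 0 0 0 0 85; 40 0 0 0 0 0 85; 25 0 0 0 0 0 85; 10 0 0 0 0 0 85; 0 0 0 0 0 0 85; 0 0 0 0 0 0 85'
python3 - <<'E'
from h import *
from workcell import manip,cams
o=manip.get_obs(); plan(o,[.6083,.0824,.022],90)
c=cams.camera("wrist"); cv2.imwrite("pics/w11.png",c["color"])
P=cloud(c,(o["position"],o["ee_rot"]))
n=(abs(P[...,0]-.6)<.045)&(abs(P[...,1]-.0824)<.05)&(P[...,2]>.066)&(P[...,2]<.076);print(n.sum(),cv2.minEnclosingCircle(P[n][:,:2].astype(np.float32)),np.median(P[n][:,2]))
E
```

```text
clock: 30.2
position: [0.6075, 0.083, 0.1145]
ee_rot: [0.0, 0.706, 0.0, 0.708]
ft_force: [-0.1, -0.1, 0.7]
grip_width: 0.996
t 30.2 pos [0.6075 0.083  0.1145] yaw_y 90.02 F [-0.1 -0.1  0.7] w 85.1
 turn rv(tool) [ 0.0003  0.002  -0.0008]  shift current axes [92.5 -0.7  0.6]  shift in goal axes [92.5 -0.6  0.8]
6311 ((0.6084098815917969, 0.08254889398813248), 0.03218872472643852) 0.06991844975448566
```

View pics/w11.png

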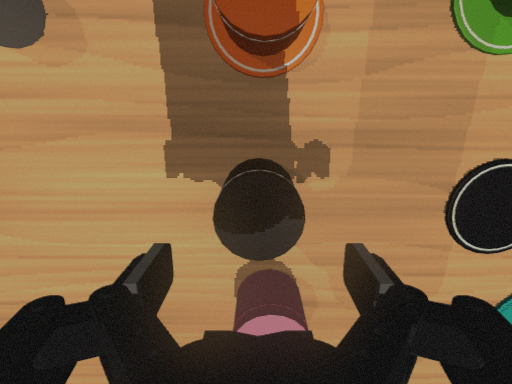

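The black canister sits between the fingers at (258,210). The pink one at (268,290) is clear of them.

```bash
python3 -m handwheel '15 -0.4 0.8 0 0 0 85; 20 0 0 0 0 0 85; 20 0 0 0 0 0 85; 18 0 0 0 0 0 85; 12 0 0 0 0 0 85; 5 0 0 0 0 0 85; 0 0 0 0 0 0 85' && python3 -m handwheel '0 0 0 0 0 0 72; 0 0 0 0 0 0 68; 0 0 0 0 0 0 66; 0 0 0 0 0 0 58; 0 0 0 0 0 0 58; 0 0 0 0 0 0 58; 0 0 0 0 0 0 58; 0 0 0 0 0 0 58' 60
```

```text
clock: 30.95
position: [0.6077, 0.0823, 0.0224]
ee_rot: [-0.0, 0.707, 0.0, 0.707]
ft_force: [-0.6, 0.0, 0.2]
grip_width: 0.999
clock: 31.75
position: [0.6086, 0.0828, 0.0239]
ee_rot: [0.0, 0.707, 0.0, 0.708]
ft_force: [-1.8, 0.3, 6.5]
grip_width: 0.738
```

```bash
python3 -m handwheel '-3 0 0 0 0 0 58; -10 0 0 0 0 0 58; -25 0 0 0 0 0 58; -35 0 0 0 0 0 58; -35 0 0 0 0 0 58; -20 10 0 0 0 0 58; 0 30 2 0 0 0 58; 0 40 3 0 0 0 58' && python3 -m handwheel '0 45 3 0 0 0 58; 0 42 3 0 0 0 58; 0 30 2 0 0 0 58; 0 15 1 0 0 0 58; 0 5 0 0 0 0 58; 0 0 0 0 0 0 58; 0 0 0 0 0 0 58'
python3 - <<'E'
from h import *
from workcell import manip,cams
o=manip.get_obs(); plan(o,[.623,.3024,.029],90)
c=cams.camera("wrist"); cv2.imwrite("pics/w12.png",c["color"]); np.savez("pics/w12.npz",pos=o["position"],q=o["ee_rot"],**c)
P=cloud(c,(o["position"],o["ee_rot"]))-o["position"]
for lo in (.0440,.0447):
    n=(abs(P[...,0])<.045)&(abs(P[...,1])<.033)&(P[...,2]>lo)&(P[...,2]<.050)
    t=P[n]; print(len(t),t[:,:2].min(0),t[:,:2].max(0),np.linalg.lstsq(np.c_[t[:,:2],np.ones(len(t))],t[:,2],rcond=None)[0])
E
```

```text
clock: 32.55
position: [0.6136, 0.1607, 0.1526]
ee_rot: [0.001, 0.706, -0.001, 0.708]
ft_force: [1.0, 0.4, -3.3]
grip_width: 0.733
clock: 33.25
position: [0.6224, 0.2969, 0.1509]
ee_rot: [0.0, 0.707, -0.001, 0.707]
ft_force: [0.4, -0.8, -2.7]
grip_width: 0.736
t 33.25 pos [0.6224 0.2969 0.1509] yaw_y 89.86 F [ 0.4 -0.8 -2.7] w 62.9
 turn rv(tool) [-0.0024  0.0003  0.0011]  shift current axes [121.9   5.6   0.6]  shift in goal axes [121.9   5.5   0.6]
14627 [-0.03213621 -0.03287322] [0.01858289 0.03298649] [ 0.00146631 -0.00120157  0.04590938]
14349 [-0.03212409 -0.03249768] [0.0183959  0.03298649] [-8.34481793e-05 -9.29439468e-04  4.59256356e-02]
```

View pics/w12.png

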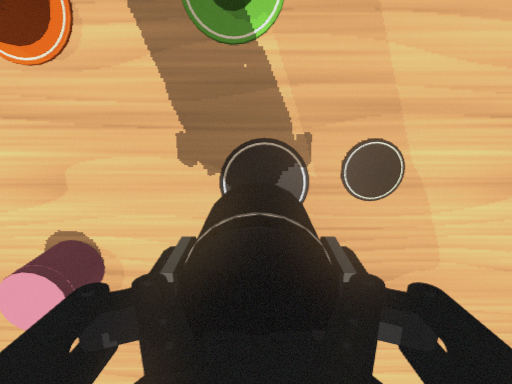

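The black canister is held level at (258,280), and behind it is the larger black coaster at (264,180). The small one is at (373,169). I'll lower it.

```bash
python3 -m handwheel '20 5.5 0.6 0 0 0 58; 35 0 0 0 0 0 58; 30 0 0 0 0 0 58; 20 0 0 0 0 0 58; 8 0 0 0 0 0 58; 2 0 0 0 0 0 58; 0 0 0 0 0 0 58; 0 0 0 0 0 0 58'; python3 -m handwheel '2 0 0 0 0 0 58; 0 0 0 0 0 0 58; 0 0 0 0 0 0 58'
```

```text
clock: 34.1
position: [0.6233, 0.305, 0.0374]
ee_rot: [0.0, 0.706, 0.0, 0.708]
ft_force: [0.6, -1.0, -1.9]
grip_width: 0.74
clock: 34.4
position: [0.6225, 0.305, 0.034]
ee_rot: [-0.0, 0.707, 0.0, 0.707]
ft_force: [-1.0, 0.3, -2.8]
grip_width: 0.739
```

```bash
python3 -m handwheel '1.5 -2.4 0.5 0 0 0 58; 1.5 0 0 0 0 0 58; 1 0 0 0 0 0 58; 0 0 0 0 0 0 58; 0 0 0 0 0 0 58'; python3 -m handwheel '0.5 0 0 0 0 0 58; 0 0 0 0 0 0 58';  python3 -m handwheel '0.4 0 0 0 0 0 58; 0 0 0 0 0 0 58';python3 -m handwheel '0.4 0 0 0 0 0 58; 0 0 0 0 0 0 58'
```

```text
clock: 34.9
position: [0.6228, 0.3026, 0.0297]
ee_rot: [-0.0, 0.707, 0.0, 0.707]
ft_force: [0.1, -0.4, -2.4]
grip_width: 0.734
clock: 35.1
position: [0.6229, 0.3025, 0.0292]
ee_rot: [-0.0, 0.707, 0.0, 0.707]
ft_force: [0.4, -1.0, -1.7]
grip_width: 0.735
clock: 35.3
position: [0.6229, 0.3026, 0.029]
ee_rot: [-0.0, 0.707, 0.0, 0.707]
ft_force: [-1.7, -0.0, 0.0]
grip_width: 0.738
clock: 35.5
position: [0.623, 0.3026, 0.029]
ee_rot: [0.0, 0.707, 0.0, 0.707]
ft_force: [-3.1, -0.9, 5.3]
grip_width: 0.737
```

```bash
python3 -m handwheel '-0.3 0 0 0 0 0 58; 0 0 0 0 0 0 63; 0 0 0 0 0 0 65; 0 0 0 0 0 0 67; 0 0 0 0 0 0 72; 0 0 0 0 0 0 85; 0 0 0 0 0 0 85; 0 0 0 0 0 0 85' && python3 -m handwheel '-5 0 0 0 0 0 85; -15 0 0 0 0 0 85; -30 0 0 0 0 0 85; -40 0 0 0 0 0 85; -45 0 0 0 0 0 85; -45 0 0 0 0 0 85; -30 -20 -20 0 0 0 85; 0 -40 -20 0 0 0 85' ; python3 -m handwheel '0 -40 -20 0 0 0 85; 0 -20 -10 0 0 0 85; 0 0 0 0 0 0 85; 0 0 0 0 0 0 85'
python3 - <<'E'
from h import *
from workcell import manip,cams
o=manip.get_obs(); plan(o,[.608,.0825,.11],90)
c=cams.camera("wrist"); cv2.imwrite("pics/w13.png",c["color"])
S=cams.camera("scene"); cv2.imwrite("pics/sc13.png",S["color"]); D=cams.camera("side"); cv2.imwrite("pics/sd13.png",D["color"])
for cn,P in [("wrist",cloud(c,(o["position"],o["ee_rot"]))),("scene",cloud(S)),("side",cloud(D))]:
  for nm,x,y,a,b in [("orange",.4655,.087,.070,.082),("black",.623,.3025,.070,.082),("green",.4485,.2745,.047,.057),("blue",.608,-.3135,.047,.057),("bottle",.465,-.11,.13,.16),("mill",.456,-.318,.11,.14),("pink",.72,.095,.064,.076)]:
    n=(abs(P[...,0]-x)<.05)&(abs(P[...,1]-y)<.05)&(P[...,2]>a)&(P[...,2]<b)
    if n.sum()>20: print(cn,nm,n.sum(),np.round(cv2.minEnclosingCircle(P[n][:,:2].astype(np.float32))[0],4),np.median(P[n][:,2]).round(4))
E
```

```text
clock: 36.3
position: [0.6229, 0.3025, 0.0287]
ee_rot: [-0.0, 0.707, 0.0, 0.707]
ft_force: [0.2, -0.8, 0.0]
grip_width: 0.997
clock: 37.1
position: [0.5839, 0.2455, 0.2448]
ee_rot: [0.0, 0.704, 0.003, 0.71]
ft_force: [0.4, -0.8, 0.5]
grip_width: 0.993
clock: 37.5
position: [0.5531, 0.1827, 0.2402]
ee_rot: [0.001, 0.707, 0.001, 0.708]
ft_force: [0.1, 0.8, 0.4]
grip_width: 0.994
t 37.5 pos [0.5531 0.1827 0.2402] yaw_y 89.99 F [0.1 0.8 0.4] w 84.9
 turn rv(tool) [-0.0001  0.0016 -0.0017]  shift current axes [ 130.1 -100.5   54.7]  shift in goal axes [ 130.2 -100.2   54.9]
wrist orange 3398 [0.4646 0.0863] 0.0748
wrist black 1816 [0.6228 0.3015] 0.075
wrist green 1170 [0.4488 0.2739] 0.0528
wrist pink 1799 [0.7173 0.0927] 0.07
scene orange 409 [0.4676 0.088 ] 0.0745
scene black 560 [0.6253 0.3043] 0.0748
scene green 161 [0.4518 0.2761] 0.0525
scene blue 182 [ 0.6103 -0.3115] 0.0523
scene bottle 111 [ 0.466  -0.1031] 0.1482
scene mill 185 [ 0.4585 -0.315 ] 0.1188
scene pink 619 [0.7194 0.0952] 0.0697
side orange 333 [0.4647 0.0848] 0.0735
side black 201 [0.6209 0.3006] 0.0732
side green 102 [0.4466 0.2719] 0.0512
side blue 232 [ 0.6071 -0.3149] 0.0513
side bottle 139 [ 0.4624 -0.1069] 0.1468
side mill 343 [ 0.4547 -0.3212] 0.1177
side pink 249 [0.7155 0.0917] 0.0682
```

View pics/w13.png

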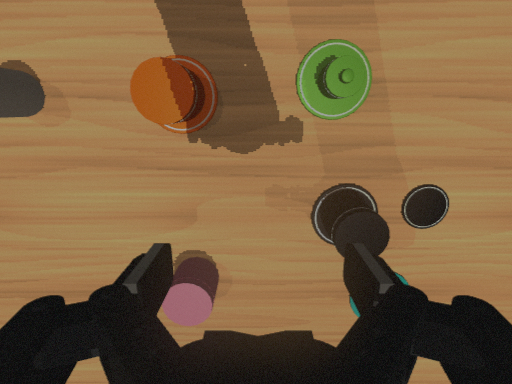

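View pics/sd13.png

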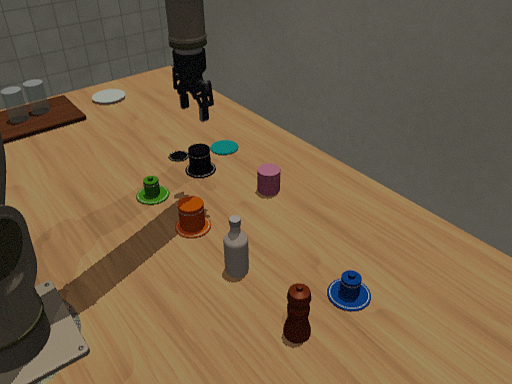

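View pics/sc13.png

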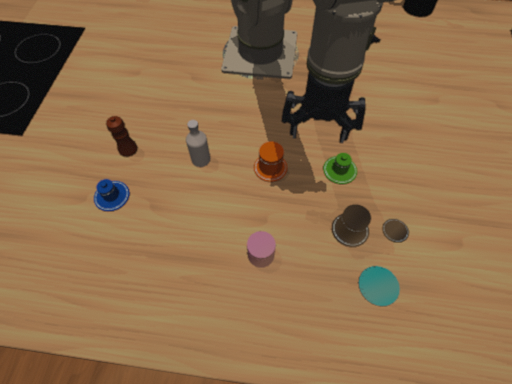

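All four pieces stand upright on their coasters. The wrist view has orange at (180,93), green at (333,79) and black at (350,220), and the side view has blue at (349,290). Piece heights match 5 mm plus the body height. The mill, bottle and pink canister are where they were, and the gripper is clear.

```bash
python3 -c "
from workcell import hand_in
print(hand_in())"
```

```text
the job is handed in; nothing more can be done
None
```

I took both stacks apart, pots first, and all four pieces now stand upright on the coasters of their own colour. I handed the job in at about 37.7 s on the robot's clock.

**Placing:** I lowered each piece in steps of 1 mm or less until it touched. The contact force peaked at about 11 N for green, 3 N for blue, 14 N for orange and 8 N for black.

**Last checks:** The wrist camera puts every piece within about 1 mm of its coaster centre, with lid heights of 53 mm for the pots and 75 mm for the canisters. Its blue pot reading dates from just after that pot was set down, because the pot was out of its view at the end.

**Look-alikes:** For the black canister I used the larger black coaster. I left the small black coaster, the turquoise one and the pink canister alone.

**Things left standing:** The pepper mill shows no movement beyond the 1–2 mm camera error. I have no close before-and-after pair for the white bottle, but it stands in the same place in the pictures and the arm did not come near it.

**Disagreement:** The scene and side cameras differ from each other by about 3–6 mm in absolute position. They show the same shift for the coasters, so I treated it as calibration error. The scene camera's early orange coaster fit was poor, so I relied on the wrist camera for placing. No check failed.

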